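# Pop the battery hatch of the boiler data logger

### The job

The boiler data logger on the ledge is due for new batteries: open the wide push-push battery hatch on its top: press down once with the fingertips on the ribbed thumb pad at its latch end until the latch lets go, and take the fingers away so that it springs up. Then keep clear of it and watch for a good two seconds that it stays standing open on its own, and finish with it open. Do not force the hatch, grip it or push it back shut, leave the small fuse door of the burner control next to it shut, and do not disturb the things lying about.

Things in the scene. Friction and masses are not known exactly. Their poses are not given: they have to be found in the camera images.
- logger: Boiler data logger: grey box bolted to the ledge, 150 long (x) by 200 wide (y) by 72 mm high. Origin: centre of its underside; x points to its back (cable glands), y to its left, z up. Seen from its front, the left half of its top carries the battery hatch and the right half a dark display and four rubber keys. It stands beside the burner control, on either side of it, turned up to 0.55 rad.
- battery_hatch_press (a point): The raised ribbed thumb pad of the battery hatch, 28 long by 44 wide, 2 mm proud of the lid, in the middle of its width; centre 18 mm in from its free (latch) end. One piece with the hatch (geom battery_hatch_c6). This point is the centre of its top face; shut, that lies at (-0.034, 0.047, 0.081) m in the logger's frame. x points from the latch end to the hinge, z out of the top face (straight up while shut).
- battery_hatch_hinge (a point): Middle of the battery hatch's hinge line, at the logger's back; shut, the hatch is a level dark plastic lid 104 long (from here towards the logger's front) by 86 wide by 9 mm thick. Its top lies 79 mm above the ledge and 7 mm above the box around it, so only the lid need be touched.
- battery_hatch (a joint): Hinge of the battery hatch, rad: 0 shut and latched, 1.75 fully open (just past upright). About 4 N on the pad moves it; below zero it meets its stop at -0.05 (4 mm down at the pad). Pressing beyond -0.03 frees the latch; it follows the finger up and springs fully open in about 1.5 s, held there by its spring. Pressing the open hatch down to its stop latches it shut again.
- battery_hatch_pin (a joint): Follower pin inside the hatch's push-push latch (hidden), m sideways: 0 while latched, about +0.005 once a press has freed it and afterwards; below -0.002 only while the hatch is being pushed shut again.
- burner_control: Burner control: grey box bolted to the ledge beside the logger, 120 (x) by 110 (y) by 95 mm high, with a small push-push fuse door, an amber lockout lamp and a black turn switch on its top. Origin: centre of its underside; axes as for the logger.
- fuse_door (a joint): Hinge of the burner control's fuse door (74 by 46 mm dark lid, of the same kind, top at 102 mm above the ledge), rad, 0 shut and latched, 1.75 open. To be left shut.
- cell0: Fresh D cell, 34 mm diameter by 62 mm, standing on the ledge 30 to 40 mm before the logger's front. Origin: underside.
- cell1: Second fresh D cell, as cell0, standing beside it. Origin: underside.
- screwdriver: Screwdriver, 160 mm long, lying before the burner control. Origin: its underside.
- valve_wheel: Cast-iron gate valve wheel, 150 mm diameter, 24 mm high at its hub, lying to the left. Origin: centre of its underside.
- nipple: Steel pipe nipple, 60 mm diameter by 110 mm, standing on end to the right. Origin: centre of its underside.
- sensor_well: Copper sensor well with a square head, 30 by 30 by 22 mm, and a thin tube, 158 mm long overall, lying to the left, nearer the robot. Origin: on its underside.
- brass_plug: Brass pipe plug, 48 mm diameter by 38 mm, standing to the right. Origin: centre of its underside.
Mind the look-alikes: they are no part of the job. What is shaped like the burner_control but pink, red or turquoise is not meant.

How it is judged:
On the way, in this order (a step that is already met when the one before it is completed fails the run):
1. a finger on the thumb pad presses the battery hatch in beyond its latched position (value of joint battery_hatch below -0.02 rad and contact force between the fingers and battery_hatch_c6 above 1 N), for 0.02 s.
2. the hatch has sprung up and stands open by itself, touched by nothing, for two seconds (value of joint battery_hatch above 1.4 rad and contact force between anything else and battery_hatch below 0.3 N), for 2 s.
At the end, for the whole second after the job is handed in: The battery hatch stands open by itself at more than 1.4 rad, at rest and untouched, having stood so for two seconds; the fuse door is shut (within 0.03 rad) and no loose thing has moved more than 20 mm (all of step 2 and velocity of joint battery_hatch below 0.1 rad/s and value of joint fuse_door between -0.02 and 0.03 rad and distance of each of cell0, cell1, screwdriver, valve_wheel, nipple, sensor_well, brass_plug from where it was at the start of the episode below 0.02 m).
It fails at once if the opened hatch is pushed shut again (it is pressed once only) (value of joint battery_hatch_pin below -0.002 m).
It fails at once if the open hatch is gripped or forced (more than 12 N) (value of joint battery_hatch above 0.25 rad and contact force between any of the fingers, the arm and battery_hatch above 12 N).
It fails at once if the hatch is forced with more than 45 N (contact force between any of the fingers, the arm and battery_hatch above 45 N).
It fails at once if the fuse door is pressed in or opened (value of joint fuse_door below -0.02 rad or value of joint fuse_door above 0.05 rad).
It fails at once if a loose thing is moved or lifted by more than 20 mm (not (distance of cell0 from where it was at the start of the episode below 0.02 m) or not (distance of cell1 from where it was at the start of the episode below 0.02 m) or not (distance of screwdriver from where it was at the start of the episode below 0.02 m) or not (distance of valve_wheel from where it was at the start of the episode below 0.02 m) or not (distance of nipple from where it was at the start of the episode below 0.02 m) or not (distance of sensor_well from where it was at the start of the episode below 0.02 m) or not (distance of brass_plug from where it was at the start of the episode below 0.02 m)).
It also fails if it takes over 29 s, if anything falls off the work surface, if the arm or the gripper's body presses on something with over 40 N, if the wrist force passes 120 N, or if a joint passes its speed limit or range.

### The arm

A 7-joint arm with a two-finger parallel gripper is mounted at the origin on the work surface. World frame = base frame: x ahead of the robot, y to its left, z up, the work surface at z = 0. Lengths are in m, angles in rad, forces in N, time in s.
With the tool pointing down it reaches from about 0.4 to 0.85 m from the base axis. Payload 4.5 kg.
Tool frame: the origin (TCP) lies at the very end of the fingers, on their centre line; the grasp point (between the pads) lies 19 mm behind it; z points along the fingers, y is the direction in which the jaws open and shut (so a half turn about z gives the same grasp; the last joint's range is limited). The gripper opens to 85 mm and grips with 20 to 120 N. Pads are 22 mm wide; open, the fingers measure 114 mm over their backs; the gripper's body (76 mm by 85 mm) begins 54 mm behind the grasp point. The pads swing forward as they close: fully open they stand 13 mm farther back than shut.
Start: joints at [1.312, 0.689, -0.195, 1.565, 0.157, 0.902, -0.215], TCP at [0.18, -0.598, 0.231] pointing down, gripper open.
Joint ranges: [-3.01, 3.01], [-0.46, 2.08], [-1.47, 1.51], [0.13, 2.56], [-1, 4.14], [0.04, 2.09], [-2.66, 2.66]. Speed limits (rad/s): [2.57, 2.57, 3.14, 3.14, 3.14, 3.14, 3.14].

### API

Orientations are given as a unit quaternion [w, x, y, z].
In Python, from plant import bot gives the robot as it stands.
- The arm moves only by the tool send_rows, never from a script. Its argument "motion" is a list of rows, each a list of 5 numbers: the closure, from 0 (fully open) to 1 (shut), then the shift along the world's x, y, z in m, then the turn about the world's z in rad. A call has 1 to 5 rows; each row is the pose to reach, as a shift and turn from the pose measured when the call began; what a row does not reach only later rows make up. A row lasts 1/12 s, in which the tool goes at most 41.7 mm and 7.16 degrees, less where a joint would pass 70% of its speed; a pose out of reach is approached as far as the arm can. A call with a gripper value outside its range is refused whole. The fingers move at their own pace and stop on an object; the grip force is fixed at half the most. Time passes only in rows, so rows that repeat a pose let the fingers close. It gives the time, the measured TCP pose, the force and the opening at its end, in the units of the state.
- bot.state(): the state, without advancing time (a new reading comes with each control period).
- bot.capture(name): name is "scene" or "top" or "wrist"; returns (picture, depth): 420x560x3 uint8, red, green, blue; 420x560 float32, m along the optical axis (not along the pixel's ray), 0 where there is no reading.
- bot.get_calibration(name): a dict with "fx", "fy", "cx", "cy" (pixels), "T" (4x4, takes a point from camera to world coordinates). Camera axes: x right, y down, z forward; pixel columns grow to the right and rows downward; lengths in m; the calibration is good to about 2 mm. The wrist camera is an equidistant fisheye: a pixel r from the principal point sees the ray r / f radians off the axis. A picture is of the moment at which its call begins: read the wrist's pose just before it. get_calibration takes no time and is no camera call; for the wrist camera it gives the pose at the moment of the call.
- bot.hand_in(): hands the job in, once; it reports no verdict.
The state is a dict: "t": time; "joint_positions": joint angles; "joint_velocities": joint speeds; "joint_torque": joint torques, N m; "position": TCP position; "tcp_rot": TCP orientation; "wrist_force": force on the tool from outside, world axes, zero at the start; "torque": the same for the moment, N m; "opening": finger opening in m.
Only numpy, scipy, OpenCV 4.12 (cv2) and the standard library are available. Lean on these libraries where they do the work, as an engineer would, in place of code of your own. Each camera call takes 0.05 s, during which the arm holds its last target. There are 200 camera calls.

## Working session

There is one attempt and no reset: what is moved stays moved. The work goes in short steps, Python scripts to look and compute and a tool call to move; the robot and the scene stay as the last step left them, time stands still between calls to the robot, and variables do not carry over. Pictures are saved under pics/ and viewed, about 8 in all and at most 12, crops included, and the job is handed in when it is done.

Besides the shell and the picture viewer there is one more tool, called after "Call:" in YAML: its name, and indented under it one key for each argument. send_rows: Moves the arm, as the interface text tells. Its arguments: {"type":"object","properties":{"motion":{"type":"array","items":{"type":"array","items":{"type":"number"}}}},"required":["motion"]}

```bash
mkdir -p pics
cat > h.py <<'E'
import numpy as np,cv2
from plant import bot
def save(n,im): cv2.imwrite(f'pics/{n}.png',cv2.cvtColor(im,cv2.COLOR_RGB2BGR))
def cloud(name):
    im,d=bot.capture(name);c=bot.get_calibration(name)
    v,u=np.mgrid[:420,:560]
    P=np.stack([(u-c['cx'])/c['fx']*d,(v-c['cy'])/c['fy']*d,d,np.ones_like(d)],-1)@np.array(c['T']).T
    P=P[...,:3];P[d==0]=np.nan
    return im,P
E
python3 - <<'E'
from h import *
for n in('top','scene'):
    im,P=cloud(n);save(n,im);np.savez(n,im=im,P=P)
print(bot.state())
E
```

```text
{'t': 0.1, 'joint_positions': array([ 1.3118226 ,  0.68989309, -0.19451747,  1.56625264,  0.15730485,
        0.90248156, -0.21508114]), 'joint_velocities': array([ 9.35972893e-04, -2.07871677e-03, -9.72158467e-04, -2.24114480e-03,
        1.87785900e-06, -7.32551376e-04, -7.43141535e-04]), 'joint_torque': array([-3.39953120e-03, -5.40599656e+01, -1.27184171e+00, -1.58986259e+01,
        9.32407187e-03,  4.44577934e-03, -7.11064828e-06]), 'position': array([ 0.18016806, -0.59786067,  0.23056519]), 'tcp_rot': array([-8.01610783e-04,  9.89297102e-01,  1.45912883e-01, -1.80990700e-04]), 'wrist_force': array([-0.38404398, -0.27951359,  0.4963011 ]), 'torque': array([-0.00686774, -0.01077036, -0.06018101]), 'opening': 0.08539647658087002}
```

View pics/top.png

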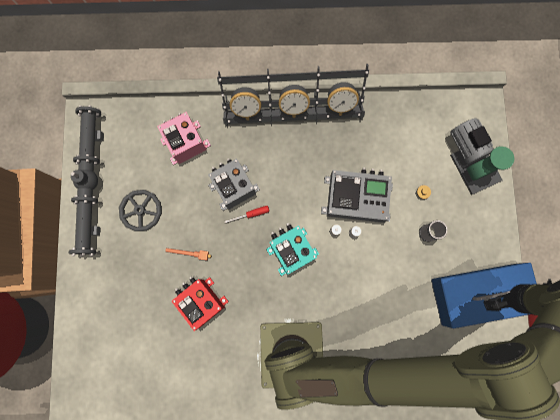

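View pics/scene.png

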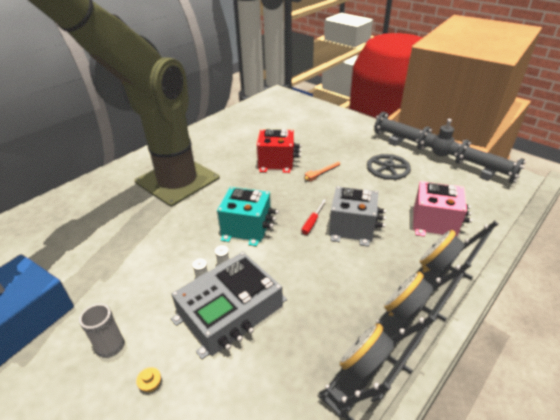

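The top view shows the grey logger at about (360,195), with its dark hatch at (347,193) and green display at (376,187). The cells are at (336,231) and (356,231). Other lids that could be mistaken for the hatch are on the grey burner control (228,185), pink (175,135), turquoise (285,247) and red (190,310) boxes. I choose the logger's wide hatch.

Run:
```python
from h import *
z=np.load('top.npz');im,P=z['im'],z['P']
save('crop',cv2.resize(im[150:250,300:420],None,fx=6,fy=6,interpolation=cv2.INTER_CUBIC))
sub=np.zeros(im.shape[:2],bool);sub[160:230,318:400]=1
Z=P[...,2]
m=sub&(Z>.06)&(Z<.095)
n,l,st,_=cv2.connectedComponentsWithStats(m.astype(np.uint8));k=1+np.argmax(st[1:,4]);m=l==k
r=cv2.minAreaRect(P[m][:,:2].astype(np.float32));print('box',r)
g=im.astype(int).sum(2)
for a,b in((.064,.0755),(.0755,.085)):
    q=m&(Z>a)&(Z<b);print(a,q.sum(),np.median(Z[q]),cv2.minAreaRect(P[q][:,:2].astype(np.float32)))
print(P[231,336],P[231,356],P[207,347],P[193,347])
```

```text
box ((0.5196797847747803, -0.24176348745822906), (0.20023393630981445, 0.1519339233636856), 82.13619995117188)
0.064 1589 0.07163392193398144 ((0.5196797847747803, -0.24176348745822906), (0.20023393630981445, 0.1519339233636856), 82.13619995117188)
0.0755 979 0.07842221302470298 ((0.518768310546875, -0.24223537743091583), (0.1975131779909134, 0.14890064299106598), 82.03645324707031)
[ 0.4014021  -0.15805231  0.0611406 ] [ 0.39952265 -0.22436345  0.0629098 ] [ 0.47816087 -0.19550187  0.08158949] [ 0.52593291 -0.19817801  0.07883252]
```

View pics/crop.png

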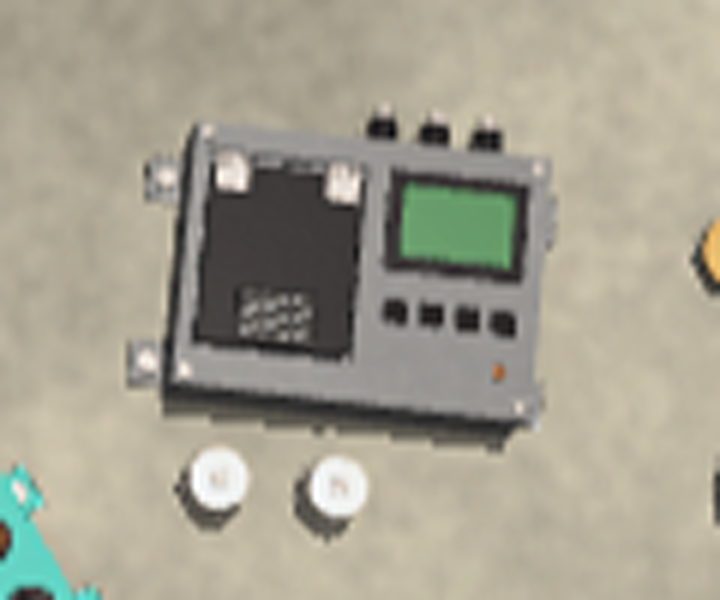

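The crop confirms the hatch: dark lid with two white hinges at the back and the ribbed pad at crop (275,315), which is about (346,202) in the full image. The fitted box measures 200x152 mm, with yaw about -0.137 rad. That puts the pad at about (0.492, -0.191, 0.081), which matches the depth points.

Call:
send_rows:
  motion:
    - [1,0.312,0.407,0,0]
    - [1,0.312,0.407,0,0]
    - [1,0.312,0.407,0,0]
    - [1,0.312,0.407,0,0]
    - [1,0.312,0.407,0,0]

```text
t: 0.52
position: [0.3076, -0.4311, 0.2307]
tcp_rot: [-0.001, 0.989, 0.146, -0.0]
wrist_force: [0.7, -0.1, 0.1]
opening: 0.0253
```

Call:
send_rows:
  motion:
    - [1,0.184,0.24,0,0]
    - [1,0.184,0.24,0,0]
    - [1,0.184,0.24,0,0]
    - [1,0.184,0.24,0,0]
    - [1,0.184,0.24,0,0]

```text
t: 0.93
position: [0.4341, -0.2655, 0.2306]
tcp_rot: [-0.001, 0.989, 0.146, -0.001]
wrist_force: [0.9, -0.8, 0.5]
opening: 0.0001
```

Call:
send_rows:
  motion:
    - [1,0.055,0.073,-0.05,0]
    - [1,0.055,0.073,-0.05,0]
    - [1,0.055,0.073,-0.1,0]
    - [1,0.055,0.073,-0.1,0]
    - [1,0.055,0.073,-0.1,0]

```text
t: 1.35
position: [0.4875, -0.1888, 0.1266]
tcp_rot: [-0.004, 0.989, 0.148, -0.004]
wrist_force: [-0.3, -0.3, 0.2]
opening: 0.0003
```

Run:
```python
from h import *
print(bot.state()['position'])
im,d=bot.capture('wrist')
save('wrist',im)
```

```text
[ 0.48752265 -0.18876016  0.12664886]
```

View pics/wrist.png

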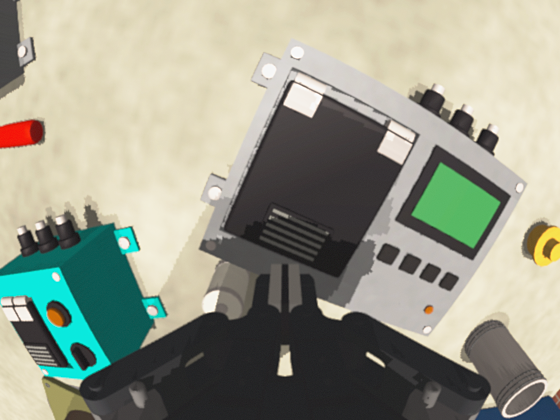

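The wrist view shows the ribbed pad centred near (295,235), with the closed fingertips just below it at (287,268). I'll locate the pad from the depth image.

Run:
```python
from h import *
c=bot.get_calibration('wrist');im,d=bot.capture('wrist');T=np.array(c['T'])
def p(u,v):
    a=np.array([u-c['cx'],v-c['cy']]);r=np.hypot(*a);th=r/c['fx'];z=d[v,u]
    q=z*np.tan(th)*a/r;return (T@[q[0],q[1],z,1])[:3].round(4)
for uv in((295,235),(272,207),(330,232),(262,240),(318,262),(287,268),(287,280)):print(uv,p(*uv))
```

```text
(295, 235) [ 0.4934 -0.1952  0.0805]
(272, 207) [ 0.5072 -0.176   0.0808]
(330, 232) [ 0.501  -0.2166  0.0781]
(262, 240) [ 0.4838 -0.1761  0.0805]
(318, 262) [ 0.4788 -0.216   0.0796]
(287, 268) [ 0.499  -0.1882  0.1369]
(287, 280) [ 0.4977 -0.1886  0.1456]
```

Call:
send_rows:
  motion:
    - [1,0.005,-0.004,-0.02,0]
    - [1,0.005,-0.004,-0.036,0]
    - [1,0.005,-0.004,-0.036,0]

```text
t: 1.7
position: [0.4924, -0.1983, 0.0941]
tcp_rot: [-0.001, 0.99, 0.144, -0.002]
wrist_force: [-0.4, 0.1, -0.2]
opening: -0.0002
```

Call:
send_rows:
  motion:
    - [1,0,0,-0.004,0]
    - [1,0,0,-0.007,0]
    - [1,0,0,-0.007,0]

```text
t: 1.95
position: [0.4925, -0.1991, 0.0879]
tcp_rot: [-0.001, 0.99, 0.144, -0.002]
wrist_force: [0.1, -0.1, 0.3]
opening: 0.0004
```

Call:
send_rows:
  motion:
    - [1,0,0.005,-0.003,0]
    - [1,0,0.005,-0.005,0]
    - [1,0,0.005,-0.005,0]
    - [1,0,0.005,-0.005,0]

```text
t: 2.28
position: [0.4925, -0.1939, 0.083]
tcp_rot: [-0.001, 0.99, 0.144, -0.002]
wrist_force: [0.1, -0.4, 0.2]
opening: 0.0003
```

Call:
send_rows:
  motion:
    - [1,0,0,-0.002,0]
    - [1,0,0,-0.004,0]
    - [1,0,0,-0.005,0]
    - [1,0,0,-0.005,0]

```text
t: 2.62
position: [0.4925, -0.1939, 0.078]
tcp_rot: [-0.001, 0.99, 0.144, -0.002]
wrist_force: [-0.5, -0.2, 3.8]
opening: -0.0002
```

Call:
send_rows:
  motion:
    - [1,0,0,-0.001,0]
    - [1,0,0,-0.0015,0]
    - [1,0,0,-0.0015,0]

```text
t: 2.87
position: [0.4924, -0.1939, 0.0769]
tcp_rot: [-0.001, 0.99, 0.144, -0.002]
wrist_force: [-1.1, 0.7, 7.5]
opening: 0.0002
```

Force rose to 7.5 N at 4 mm down, so the hatch is at or near its stop. I'll retreat up and towards the robot.

Call:
send_rows:
  motion:
    - [1,0,0,0.03,0]
    - [1,-0.02,0,0.065,0]
    - [1,-0.05,0,0.095,0]
    - [1,-0.08,0,0.12,0]
    - [1,-0.11,0,0.14,0]

```text
t: 3.28
position: [0.3816, -0.194, 0.2183]
tcp_rot: [-0.0, 0.99, 0.144, -0.001]
wrist_force: [-0.3, -0.5, 0.9]
opening: -0.0002
```

Call:
send_rows:
  motion:
    - [1,-0.03,-0.02,0.03,0]
    - [1,-0.03,-0.04,0.05,0]
    - [1,-0.03,-0.04,0.05,0]
    - [1,-0.03,-0.04,0.05,0]
    - [1,-0.03,-0.04,0.05,0]

```text
t: 3.7
position: [0.3518, -0.2335, 0.2679]
tcp_rot: [-0.001, 0.99, 0.144, -0.001]
wrist_force: [-1.2, 0.5, -0.1]
opening: -0.0001
```

Call:
send_rows:
  motion:
    - [1,0,0,0,0]
    - [1,0,0,0,0]
    - [1,0,0,0,0]
    - [1,0,0,0,0]
    - [1,0,0,0,0]

```text
t: 4.12
position: [0.3518, -0.2331, 0.2675]
tcp_rot: [-0.001, 0.989, 0.145, -0.002]
wrist_force: [0.1, 0.3, -0.6]
opening: 0.0002
```

Call:
send_rows:
  motion:
    - [1,0,0,0,0]
    - [1,0,0,0,0]
    - [1,0,0,0,0]
    - [1,0,0,0,0]
    - [1,0,0,0,0]

```text
t: 4.53
position: [0.3518, -0.2331, 0.2675]
tcp_rot: [-0.001, 0.989, 0.145, -0.001]
wrist_force: [0.5, 0.1, -0.7]
opening: 0.0
```

Run:
```python
from h import *
im,P=cloud('scene');save('scene2',im)
im2,P2=cloud('top')
s=P2[160:230,318:400];s=s[(s[...,2]>.1)&(s[...,2]<.2)];print(len(s),s.min(0) if len(s) else '',s.max(0) if len(s) else '')
s=P[200:360,160:300].reshape(-1,3);s=s[(s[:,2]>.1)&(abs(s[:,0]-.57)<.06)];print(len(s),s.min(0) if len(s) else '',s.max(0) if len(s) else '')
print(bot.state()['t'])
```

```text
330 [ 0.56656054 -0.24660309  0.10033392] [ 0.60853769 -0.16124935  0.17829263]
781 [ 0.5693053  -0.25082752  0.10003665] [ 0.61167123 -0.16446071  0.17361847]
4.6333
```

View pics/scene2.png

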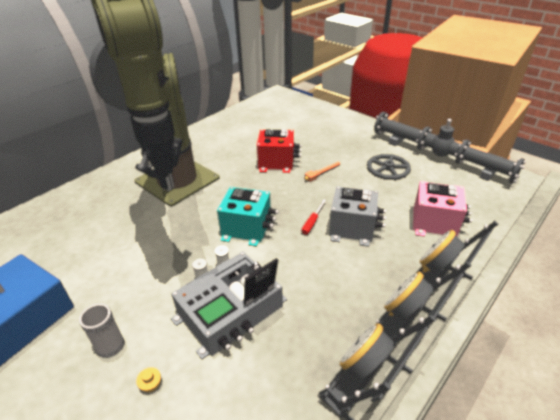

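The hatch stands upright at (262,282), past vertical, and the other objects look undisturbed. I'll wait more than two seconds and check again.

Call:
send_rows:
  motion:
    - [1,0,0,0,0]
    - [1,0,0,0,0]
    - [1,0,0,0,0]
    - [1,0,0,0,0]
    - [1,0,0,0,0]

```text
t: 5.05
position: [0.3518, -0.2331, 0.2675]
tcp_rot: [-0.001, 0.989, 0.145, -0.001]
wrist_force: [-0.3, -0.2, -1.0]
opening: -0.0003
```

Call:
send_rows:
  motion:
    - [1,0,0,0,0]
    - [1,0,0,0,0]
    - [1,0,0,0,0]
    - [1,0,0,0,0]
    - [1,0,0,0,0]

```text
t: 5.47
position: [0.3518, -0.2331, 0.2675]
tcp_rot: [-0.001, 0.989, 0.145, -0.001]
wrist_force: [0.5, 0.3, -0.4]
opening: -0.0001
```

Call:
send_rows:
  motion:
    - [1,0,0,0,0]
    - [1,0,0,0,0]
    - [1,0,0,0,0]
    - [1,0,0,0,0]
    - [1,0,0,0,0]

```text
t: 5.88
position: [0.3518, -0.2331, 0.2675]
tcp_rot: [-0.001, 0.989, 0.145, -0.001]
wrist_force: [-0.8, -0.7, -0.9]
opening: 0.0001
```

Call:
send_rows:
  motion:
    - [1,0,0,0,0]
    - [1,0,0,0,0]
    - [1,0,0,0,0]
    - [1,0,0,0,0]
    - [1,0,0,0,0]

```text
t: 6.3
position: [0.3518, -0.2331, 0.2675]
tcp_rot: [-0.001, 0.989, 0.145, -0.001]
wrist_force: [-0.1, -0.6, -0.2]
opening: -0.0004
```

Call:
send_rows:
  motion:
    - [1,0,0,0,0]
    - [1,0,0,0,0]
    - [1,0,0,0,0]
    - [1,0,0,0,0]
    - [1,0,0,0,0]

```text
t: 6.72
position: [0.3518, -0.2331, 0.2675]
tcp_rot: [-0.001, 0.989, 0.145, -0.001]
wrist_force: [0.3, -0.0, 0.7]
opening: 0.0003
```

Call:
send_rows:
  motion:
    - [1,0,0,0,0]
    - [1,0,0,0,0]
    - [1,0,0,0,0]
    - [1,0,0,0,0]
    - [1,0,0,0,0]

```text
t: 7.13
position: [0.3518, -0.2331, 0.2675]
tcp_rot: [-0.001, 0.989, 0.145, -0.001]
wrist_force: [-0.6, 0.3, 0.4]
opening: 0.0
```

Call:
send_rows:
  motion:
    - [1,0,0,0,0]
    - [1,0,0,0,0]
    - [1,0,0,0,0]
    - [1,0,0,0,0]
    - [1,0,0,0,0]

```text
t: 7.55
position: [0.3518, -0.2331, 0.2675]
tcp_rot: [-0.001, 0.989, 0.145, -0.001]
wrist_force: [0.7, 0.2, -0.5]
opening: 0.0001
```

Run:
```python
from h import *
im2,P2=cloud('top');im0=np.load('top.npz')['im']
s=P2[150:230,318:400];s=s[(s[...,2]>.1)&(s[...,2]<.2)];print(len(s),s.min(0),s.max(0))
t=s[s[:,2]>.165].mean(0);print('tip',t)
# hinge from logger fit; angle along logger x
h=np.array([.5197,-.2418])+np.array([[.9906,.1366],[-.1366,.9906]])@[.052,.047]
v=(t[:2]-h)@[.9906,-.1366];print('angle',np.arctan2(t[2]-.0745,-v))
for n,(u,w) in dict(cells=(345,231),screwdr=(247,215),wheel=(140,210),well=(190,253),plug=(424,192),nipple=(432,232),fuse=(225,188)).items():
    sl=np.s_[w-20:w+20,u-26:u+26];print(n,np.abs(im0[sl].astype(int)-im2[sl]).mean().round(2))
print(bot.state()['t'])
save('top2',im2)
```

```text
328 [ 0.56811493 -0.2461245   0.100069  ] [ 0.60910013 -0.16132722  0.1792644 ]
tip [ 0.59820049 -0.2062926   0.16989923]
angle 1.7866181599459177
cells 22.27
screwdr 10.9
wheel 10.15
well 12.12
plug 17.9
nipple 39.58
fuse 10.35
7.6
```

View pics/top2.png

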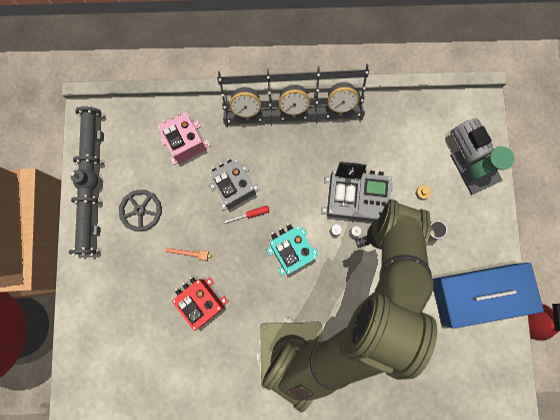

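In the top view the hatch is open at (350,170). The cells, plug, screwdriver, wheel and well are where they were, and the fuse door is shut. The nipple is partly hidden by the arm here, but the scene view shows it in place.

```bash
python3 -c "
from plant import bot
print(bot.hand_in())"
```

```text
the job is handed in; nothing more can be done
None
```

The battery hatch is open and standing on its own, and the job is handed in; no verdict was reported. I pressed the thumb pad once with the closed fingertips. It went about 4 mm down, with a peak reading of 7.5 N between moves. Then I backed the fingers away up and towards the robot, and the hatch sprang up.

- **Hatch:** my last checks put it at about 1.79 rad, within measuring error of the 1.75 rad full opening. Pictures 3 s apart show it in the same place, with the arm well clear and no contact force at the wrist.
- **Fuse door and loose things:** the fuse door is shut, and all the loose things look unmoved in the pictures. The arm partly hid the nipple in the last top view; I judged it in place from the scene view taken 3 s earlier.
- **Check that settled nothing:** a simple before-and-after picture comparison was not usable. It read high everywhere, including on things that had plainly not moved, which I put down to lighting and the arm. I relied on looking at the pictures instead.

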